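# Finish the notched-slat drying stand

### The arm

A 6-joint arm with a two-finger parallel gripper is mounted at the origin on a cart in front of the work surface, level with it; the furniture and walls round the work are solid. World frame = base frame: x ahead of the robot, y to its left, z up, the work surface at z = 0. Lengths are in mm, angles in rad, forces in N, time in s.
With the tool pointing down it reaches from about 350 to 875 mm from the base axis. Payload 4.2 kg.
Tool frame: the origin (TCP) lies at the very end of the fingers, on their centre line; the grasp point (between the pads) lies 19 mm behind it; z points along the fingers, y is the line along which they close (so a half turn about z gives the same grasp; the last joint's range is limited). The gripper opens to 85 mm and grips with 20 to 120 N. Pads are 22 mm wide; open, the fingers measure 114 mm over their backs; the gripper's body (76 mm by 85 mm) begins 54 mm behind the grasp point. The pads swing forward as they close: fully open they stand 13 mm farther back than shut.
Start: joints at [-1.055, 0.385, 0.008, 0, -1.194, -0.259], TCP at [158.759, -604.479, 231.312] pointing down, gripper open.
Joint ranges: [-3.14, 3.14], [-1.21, 2.06], [-1.07, 1.41], [-3.16, 2.05], [-2.99, -0.16], [-3.1, 3.1]. Speed limits (rad/s): [2.79, 2.79, 3.14, 3.14, 3.14, 3.14].

### API

Orientations are given as a unit quaternion [x, y, z, w].
In Python, from bench import arm, optics gives the robot as it stands. The module is installed in compiled form; this text tells all that it offers.
- The arm moves only by the tool step_arm, never from a script. Its argument "motion" is a list of rows, each an object with "dr": the turn, a rotation vector about the tool's x, y, z in units of 8 degrees (1.0 is 8 degrees), a list of three; "slide": the shift along the tool's x, y, z in mm, a list of three; "jaw": the finger opening in mm, from 0 to 85.4. A call has exactly 8 rows; each row is the pose to reach, as a shift and turn from the pose commanded when the call began, along the tool's axes at that moment; what a row does not reach only later rows make up. A row lasts 1/8 s, in which the tool goes at most 62.5 mm and 10.7 degrees, less where a joint would pass 70% of its speed; a pose out of reach is approached as far as the arm can. A call with a gripper value outside its range is refused whole. The fingers move at their own pace and stop on an object; the grip force is fixed at half the most. Time passes only in rows, so rows that repeat a pose let the fingers close, or fill a call up. It gives the time, the measured TCP pose, the force, the opening and the grip force at its end, in the units of the state.
- arm.read_state(): the state, without advancing time (a new reading comes with each control period).
- optics.get_image(name): name is "side" or "top" or "wrist"; returns the picture (480x640x3 uint8, blue, green, red); there is no depth.
- optics.camera_info(name): a dict with "camera_matrix" (3x3 intrinsics, pixels), "view" (4x4, takes a point from world to camera coordinates); the wrist camera has in their place "T_tool_cam" (4x4, takes a point from camera to tool coordinates, whose origin is the TCP and whose axes are the flange's). Camera axes: x right, y up, looking along -z (the intrinsics and any distortion apply to the point x, -y, -z); pixel columns grow to the right and rows downward; lengths in mm; the calibration is good to about 2 mm. The wrist camera is an equidistant fisheye: a pixel r from the principal point sees the ray r / f radians off the axis. A picture is of the moment at which its call begins: read the wrist's pose just before it. camera_info takes no time and is no camera call.
- arm.job_done(): hands the job in; it is judged then, once.
The state is a dict: "clock": time; "joints": joint angles; "joint_vel": joint speeds; "joint_efforts": joint torques, N m; "position": TCP position; "ee_rot": TCP orientation; "contact_force": force on the tool from outside, world axes, zero at the start; "wrist_torque": the same for the moment, N m; "gripper_width": finger opening in mm; "grasp_force": force on a finger pad.
Only numpy, scipy, OpenCV 4.12 (cv2) and the standard library are available. Lean on these libraries where they do the work, as an engineer would, in place of code of your own. Each camera call takes 0.05 s, during which the arm holds its last target. There are 200 camera calls.

### The job

Finish the slatted drying stand so that wet tiles can air on it: lay the missing cross slat in its notches beside the one already there, then lay two more crosswise on top, over the two bearers, every slat fully down in its notches. Take the slats from the sloping rack, but leave the miscut one, which has notches at one end only, standing there, and do not disturb the things around.

Things in the scene. Friction and masses are not known exactly. Their poses are not given: they have to be found in the camera images.
- stand: Fixed base of the drying stand: two parallel bearers 150 x 22, along its x at y = -46 and 46, tops 40 above the table with notches 28 wide, 7 deep at x = -46 and 46; low stretchers tie their ends. Layer 2 lies along y at x = -46, 46; layer 3 along x at y = -46, 46. A slat fully home sinks 14 into the layer below (rise 22 a layer; 3 play each side). Origin on the table under its middle, z up.
- seat_low (a point): Where the centre of the missing second-layer slat belongs: (-46, 0, 44) mm in the stand's frame, the side nearer the robot; that slat runs along the stand's y. Axes as the stand's.
- seat_laid (a point): Where the centre of the second-layer slat already laid belongs: (46, 0, 44) mm in the stand's frame. Axes as the stand's.
- seat_top_right (a point): Where the centre of one third-layer slat belongs: (0, -46, 66) mm in the stand's frame; that slat runs along the stand's x. Axes as the stand's.
- seat_top_left (a point): Where the centre of the other third-layer slat belongs: (0, 46, 66) mm in the stand's frame; that slat runs along the stand's x. Axes as the stand's.
- rack: Fixed draining rack, 210 wide, slope rising 35 degrees along its x, away from the robot. Slots at y = -78, -26, 26, 78; each slat's ends rest on two cross bars between dowels 20 high (2.5 play), lower end on a lip. The middle 120 of a slat is free, 30 from the next, 12 open below. Slats lift out square to the slope (up and towards the robot). Slat centres at x = -10, z = 135. Origin on the table, z up.
- slat_a_mid (a point): Light wooden slat on edge in a rack slot (which one varies), 150 long, 22 thick, 36 high, about 80 g. Notches 28 wide, 7 deep, above and below, centred 46 either side of the middle: alike both ways up and end for end. This point is its centre; x along its length (at the start 35 degrees up the slope, away from the robot), y across its thickness, z along its height.
- slat_b_mid (a point): Another slat like slat_a in every way, in another slot of the rack. This point is its centre; axes as slat_a.
- slat_c_mid (a point): Another slat like slat_a in every way, in another slot of the rack. This point is its centre; axes as slat_a.
- slat_miscut_mid (a point): The miscut slat: same size and wood as slat_a, but notched at its lower end only; the end at the top of the slope is plain, so it cannot lock into the stand. It stands in one of the four slots. This point is its centre; axes as slat_a.
- slat_laid_mid (a point): The slat already laid, same as slat_a, lying loose in its notches across the far ends of the two bearers (x = 46 mm in the stand's frame), top 62 above the table. This point is its centre; x along its length.
- tape: Bystander: roll of brown paper tape, 60 across, 24 high, lying loose in front of the rack, to the right. Origin at the centre of its underside.
- tea_mug: Bystander: grey tea mug, 82 high, loose, far to the left. Origin at the centre of its underside.
- stain_pot: Bystander: small cream stain bottle, 38 across, 59 high, loose, behind the stand to the left. Origin at the centre of its underside.

How it is judged (in metres and radians):
On the way, in this order (a step that is already met when the one before it is completed fails the run):
1. the missing second-layer slat is seated in its notches (((horizontal distance between slat_a_mid and seat_low below 0.01 m and z of slat_a_mid in the frame of seat_low between -0.004 and 0.004 m and angle between the x axis of slat_a_mid and the y axis of stand, either way round below 0.15 rad and angle between the z axis of slat_a_mid and the z axis of stand, either way round below 0.06 rad) or (horizontal distance between slat_b_mid and seat_low below 0.01 m and z of slat_b_mid in the frame of seat_low between -0.004 and 0.004 m and angle between the x axis of slat_b_mid and the y axis of stand, either way round below 0.15 rad and angle between the z axis of slat_b_mid and the z axis of stand, either way round below 0.06 rad) or (horizontal distance between slat_c_mid and seat_low below 0.01 m and z of slat_c_mid in the frame of seat_low between -0.004 and 0.004 m and angle between the x axis of slat_c_mid and the y axis of stand, either way round below 0.15 rad and angle between the z axis of slat_c_mid and the z axis of stand, either way round below 0.06 rad)) and horizontal distance between slat_laid_mid and seat_laid below 0.01 m and z of slat_laid_mid in the frame of seat_laid between -0.004 and 0.004 m and angle between the x axis of slat_laid_mid and the y axis of stand, either way round below 0.15 rad and angle between the z axis of slat_laid_mid and the z axis of stand, either way round below 0.06 rad), for 0.2 s.
2. the first slat of the top layer is seated crosswise (all of step 1 and (((horizontal distance between slat_a_mid and seat_top_right below 0.01 m and z of slat_a_mid in the frame of seat_top_right between -0.004 and 0.004 m and angle between the x axis of slat_a_mid and the x axis of stand, either way round below 0.15 rad and angle between the z axis of slat_a_mid and the z axis of stand, either way round below 0.06 rad) or (horizontal distance between slat_b_mid and seat_top_right below 0.01 m and z of slat_b_mid in the frame of seat_top_right between -0.004 and 0.004 m and angle between the x axis of slat_b_mid and the x axis of stand, either way round below 0.15 rad and angle between the z axis of slat_b_mid and the z axis of stand, either way round below 0.06 rad) or (horizontal distance between slat_c_mid and seat_top_right below 0.01 m and z of slat_c_mid in the frame of seat_top_right between -0.004 and 0.004 m and angle between the x axis of slat_c_mid and the x axis of stand, either way round below 0.15 rad and angle between the z axis of slat_c_mid and the z axis of stand, either way round below 0.06 rad)) or ((horizontal distance between slat_a_mid and seat_top_left below 0.01 m and z of slat_a_mid in the frame of seat_top_left between -0.004 and 0.004 m and angle between the x axis of slat_a_mid and the x axis of stand, either way round below 0.15 rad and angle between the z axis of slat_a_mid and the z axis of stand, either way round below 0.06 rad) or (horizontal distance between slat_b_mid and seat_top_left below 0.01 m and z of slat_b_mid in the frame of seat_top_left between -0.004 and 0.004 m and angle between the x axis of slat_b_mid and the x axis of stand, either way round below 0.15 rad and angle between the z axis of slat_b_mid and the z axis of stand, either way round below 0.06 rad) or (horizontal distance between slat_c_mid and seat_top_left below 0.01 m and z of slat_c_mid in the frame of seat_top_left between -0.004 and 0.004 m and angle between the x axis of slat_c_mid and the x axis of stand, either way round below 0.15 rad and angle between the z axis of slat_c_mid and the z axis of stand, either way round below 0.06 rad)))), for 0.2 s.
At the end, for the whole second after the job is handed in: Notched slats fill the missing second-layer place and both top places, the laid slat still in its own: each within 10 mm sideways, 4 mm in height, 0.15 rad in direction and 0.06 rad of level. The miscut slat has moved under 15 mm, tape, mug and stain bottle under 30 mm (all of step 1 and ((horizontal distance between slat_a_mid and seat_top_right below 0.01 m and z of slat_a_mid in the frame of seat_top_right between -0.004 and 0.004 m and angle between the x axis of slat_a_mid and the x axis of stand, either way round below 0.15 rad and angle between the z axis of slat_a_mid and the z axis of stand, either way round below 0.06 rad) or (horizontal distance between slat_b_mid and seat_top_right below 0.01 m and z of slat_b_mid in the frame of seat_top_right between -0.004 and 0.004 m and angle between the x axis of slat_b_mid and the x axis of stand, either way round below 0.15 rad and angle between the z axis of slat_b_mid and the z axis of stand, either way round below 0.06 rad) or (horizontal distance between slat_c_mid and seat_top_right below 0.01 m and z of slat_c_mid in the frame of seat_top_right between -0.004 and 0.004 m and angle between the x axis of slat_c_mid and the x axis of stand, either way round below 0.15 rad and angle between the z axis of slat_c_mid and the z axis of stand, either way round below 0.06 rad)) and ((horizontal distance between slat_a_mid and seat_top_left below 0.01 m and z of slat_a_mid in the frame of seat_top_left between -0.004 and 0.004 m and angle between the x axis of slat_a_mid and the x axis of stand, either way round below 0.15 rad and angle between the z axis of slat_a_mid and the z axis of stand, either way round below 0.06 rad) or (horizontal distance between slat_b_mid and seat_top_left below 0.01 m and z of slat_b_mid in the frame of seat_top_left between -0.004 and 0.004 m and angle between the x axis of slat_b_mid and the x axis of stand, either way round below 0.15 rad and angle between the z axis of slat_b_mid and the z axis of stand, either way round below 0.06 rad) or (horizontal distance between slat_c_mid and seat_top_left below 0.01 m and z of slat_c_mid in the frame of seat_top_left between -0.004 and 0.004 m and angle between the x axis of slat_c_mid and the x axis of stand, either way round below 0.15 rad and angle between the z axis of slat_c_mid and the z axis of stand, either way round below 0.06 rad)) and distance of slat_miscut_mid from where it was at the start of the episode below 0.015 m and distance of each of tape, tea_mug, stain_pot from where it was at the start of the episode below 0.03 m); the robot touches nothing.
It fails at once if the miscut slat is pulled out of its slot (distance of slat_miscut_mid from where it was at the start of the episode above 0.04 m).
It fails at once if a bystander is knocked over or away (distance of any of tape, tea_mug, stain_pot from where it was at the start of the episode above 0.05 m).
It also fails if it takes over 58 s, if anything falls off the work surface, if the arm or the gripper's body presses on something with over 40 N, if the wrist force passes 120 N, or if a joint passes its speed limit or range.

## Working session

There is one attempt and no reset: what is moved stays moved. The work goes in short steps, Python scripts to look and compute and a tool call to move; the robot and the scene stay as the last step left them, time stands still between calls to the robot, and variables do not carry over. Pictures are saved under pics/ and viewed, at most 10 in all, crops included, and the job is handed in when it is done.

Besides the shell and the picture viewer there is one more tool, called after ">>>" as a command line: name --argument value ..., lists and objects as JSON in quotes. step_arm: Moves the arm, as the interface text tells. Its arguments: {"type":"object","properties":{"motion":{"type":"array","items":{"type":"object","properties":{"dr":{"type":"array","items":{"type":"number"}},"slide":{"type":"array","items":{"type":"number"}},"jaw":{"type":"number"}}}}},"required":["motion"]}

```bash
mkdir -p pics; python3 - <<'E'
from bench import arm, optics
import cv2
s=arm.read_state(); print(s['clock'],s['position'],s['ee_rot'],s['joints'])
for n in('side','top','wrist'):
    cv2.imwrite(f'pics/{n}0.png',optics.get_image(n)); print(n,optics.camera_info(n))
E
```

```text
0.0 [ 158.60658474 -603.9379446   230.21548592] [-1.27948230e-01  9.91780255e-01  1.06853404e-03 -1.83078319e-04] [-1.05540800e+00  3.85556228e-01  6.61127939e-03 -5.02953023e-04
 -1.19396860e+00 -2.58602748e-01]
side {'camera_matrix': array([[457.89902347,   0.        , 325.29397142],
       [  0.        , 457.89902347, 238.79827747],
       [  0.        ,   0.        ,   1.        ]]), 'view': array([[ 9.13281854e-01, -4.07324024e-01,  1.84239853e-03,
        -4.74015079e+02],
       [ 2.93126642e-01,  6.60361324e-01,  6.91375220e-01,
        -3.21394491e+02],
       [-2.82830385e-01, -6.30880386e-01,  7.22493537e-01,
        -7.12760639e+02],
       [ 0.00000000e+00,  0.00000000e+00,  0.00000000e+00,
         1.00000000e+00]])}
top {'camera_matrix': array([[441.09157303,   0.        , 316.35813758],
       [  0.        , 441.09157303, 238.51297147],
       [  0.        ,   0.        ,   1.        ]]), 'view': array([[ 2.72218794e-02, -9.99338479e-01,  2.41158233e-02,
         8.64112738e+01],
       [ 9.86400367e-01,  3.07656497e-02,  1.61455229e-01,
        -5.89995506e+02],
       [-1.62090362e-01,  1.93927422e-02,  9.86585342e-01,
        -8.92158492e+02],
       [ 0.00000000e+00,  0.00000000e+00,  0.00000000e+00,
         1.00000000e+00]])}
wrist {'camera_matrix': array([[371.64829954,   0.        , 323.3814863 ],
       [  0.        , 371.64829954, 242.18443263],
       [  0.        ,   0.        ,   1.        ]]), 'T_tool_cam': array([[ 1.52603913e-04,  9.46101510e-01,  3.23870203e-01,
         8.28381938e+01],
       [ 9.99999946e-01, -4.99316467e-05, -3.25326310e-04,
         1.50606002e+00],
       [-2.91620340e-04,  3.23870235e-01, -9.46101467e-01,
        -1.41890576e+02],
       [ 0.00000000e+00,  0.00000000e+00,  0.00000000e+00,
         1.00000000e+00]])}
```

View pics/side0.png

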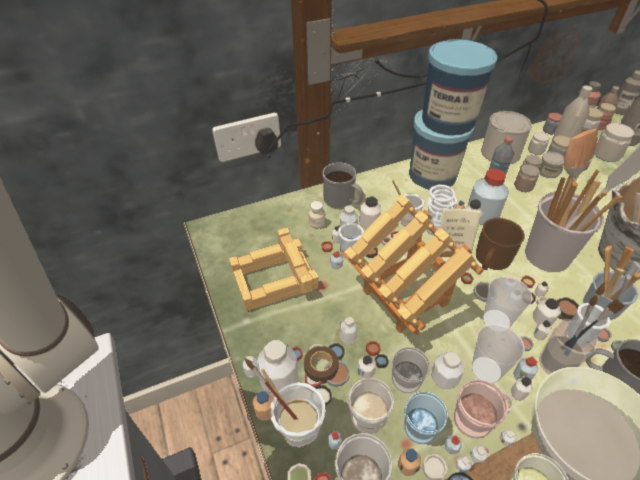

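View pics/top0.png

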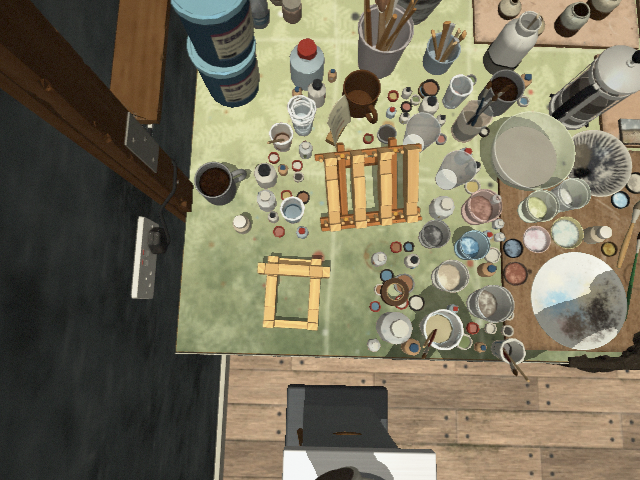

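The top view shows the stand around (296,293) and the rack around (370,187). In the side view they are at (275,270) and (415,265). I'll enlarge both.

```bash
python3 - <<'E'
import cv2,numpy as np
t=cv2.imread('pics/top0.png')[135:235,310:430]; u=cv2.imread('pics/top0.png')[245:345,245:345]; s=cv2.imread('pics/side0.png')[190:330,340:485]; v=cv2.imread('pics/side0.png')[220:315,220:330]
f=lambda i,w,h:cv2.resize(i,(w,h),interpolation=cv2.INTER_CUBIC)
a=np.hstack([f(t,440,300),f(u,360,300)]);b=np.hstack([f(s,400,300),f(v,400,300)])
cv2.imwrite('pics/m.png',np.vstack([a,b]))
E
```

```text
(no output)
```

View pics/m.png

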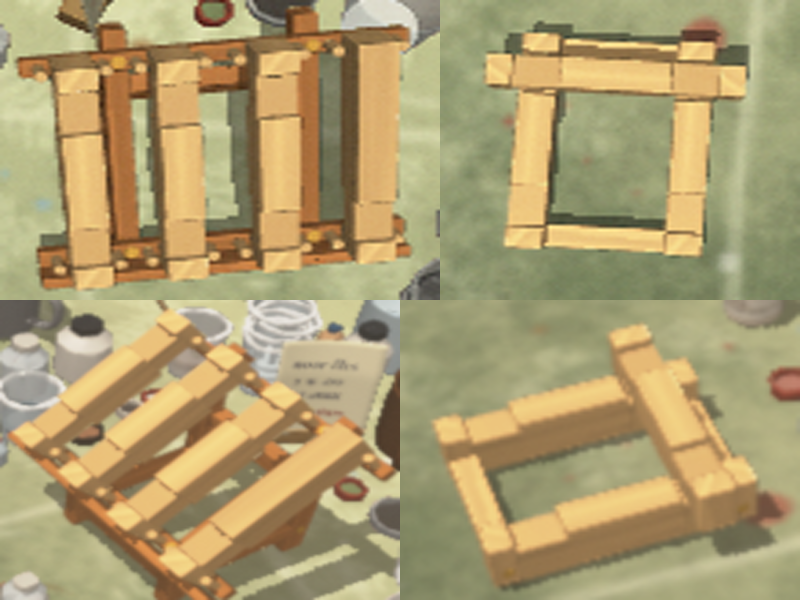

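The miscut slat is the rightmost one: its upper end is plain at about (370,40) in the crop. The three to its left are good. Next I'll do a rough localisation.

```bash
cat > h.py <<'E'
import numpy as np,cv2
from bench import arm,optics
from scipy.spatial.transform import Rotation as R
def ray(n,uv):
    c=optics.camera_info(n);K=c['camera_matrix'];x=(np.array(uv,float)-K[:2,2])/K[0,0]
    if n=='wrist':
        s=arm.read_state();r=np.hypot(*x);d=np.array([x[0]/r*np.sin(r),-x[1]/r*np.sin(r),-np.cos(r)])
        M=np.eye(4);M[:3,:3]=R.from_quat(s['ee_rot']).as_matrix();M[:3,3]=s['position'];M=M@c['T_tool_cam']
    else: d=np.array([x[0],-x[1],-1]);M=np.linalg.inv(c['view'])
    return M[:3,3],M[:3,:3]@d
def onz(n,uv,z):
    o,d=ray(n,uv);return o+d*(z-o[2])/d[2]
def tri(u1,u2,n1='top',n2='side'):
    (a,d),(b,e)=ray(n1,u1),ray(n2,u2);d=d/np.linalg.norm(d);e=e/np.linalg.norm(e)
    t,s=np.linalg.lstsq(np.c_[d,-e],b-a,rcond=None)[0];p,q=a+t*d,b+s*e
    return (p+q)/2,np.linalg.norm(p-q)
def project(n,P):
    c=optics.camera_info(n);K=c['camera_matrix']
    if n=='wrist':
        s=arm.read_state();M=np.eye(4);M[:3,:3]=R.from_quat(s['ee_rot']).as_matrix();M[:3,3]=s['position'];p=(np.linalg.inv(M@c['T_tool_cam'])@np.r_[P,1])[:3]
        r=np.hypot(p[0],p[1]);th=np.arctan2(r,-p[2]);x=np.array([p[0],-p[1]])/r*th
    else:
        p=(c['view']@np.r_[P,1])[:3];x=np.array([p[0],-p[1]])/-p[2]
    return x*K[0,0]+K[:2,2]
E
python3 - <<'E'
from h import *
np.set_printoptions(precision=1,suppress=True)
T=lambda x,y:(310+x/3.667,135+y/3)
U=lambda x,y:(245+(x-440)/3.6,245+y/3)
S=lambda x,y:(340+x*145/400,190+(y-300)*140/300)
V=lambda x,y:(220+(x-400)*110/400,220+(y-300)*95/300)
for a,b,c in[((56,100,118),(66,110,230),0),((158,203,127),(163,208,232),0),((258,300,118),(261,303,225),0)]:
    u=onz('top',T((a[0]+a[1])/2,a[2]),149.7+18.4);l=onz('top',T((b[0]+b[1])/2,b[2]),149.7-18.4)
    print('slat top',u,l,(u+l)/2,np.degrees(np.arctan2(*(u-l)[1::-1])),np.hypot(*(u-l)[:2]))
for z,p in[(62,(485,70)),(62,(745,81)),(62,(617,76)),(40,(524,246)),(40,(684,253))]:print(z,onz('top',U(*p),z))
print(tri(T(97,284),S(43,430)))   # skip
print('stand tri near-left, near-right', tri(U(505,244),V(437,428)),tri(U(703,254),V(501,556)))
for z,p in((40,(437,428)),(40,(501,556))):print(onz('side',V(*p),z))
E
```

```text
slat top [691.5  81.1 168.1] [627.6  72.2 131.3] [659.6  76.6 149.7] 7.88676992749499 64.50352327515473
slat top [687.5  27.8 168.1] [628.   20.1 131.3] [657.7  23.9 149.7] 7.461647272998744 59.974801010035335
slat top [695.2 -23.3 168.1] [634.4 -31.7 131.3] [664.8 -27.5 149.7] 7.8321976916956935 61.35732370445255
62 [518.6 223.7  62. ]
62 [515.4  74.3  62. ]
62 [516.7 147.9  62. ]
40 [399.6 197.9  40. ]
40 [397.3 105.7  40. ]
(array([601.1,  63.7, 115.7]), np.float64(12.826337627323662))
stand tri near-left, near-right (array([400. , 209.7,  30.8]), np.float64(0.683514439675257)) (array([399.1,  94.2,  36.2]), np.float64(4.803137320434311))
[398.7 201.4  40. ]
[401.   90.8  40. ]
```

```bash
cat >> h.py <<'E'
def rot(yaw,t=0):
    y,t=np.radians([yaw,t]);z=[np.sin(t),0,-np.cos(t)];x=[-np.cos(t),0,-np.sin(t)]
    return R.from_euler('z',y).as_matrix()@np.c_[x,np.cross(z,x),z]
def go(P,yaw,t=0,frm=None):
    # slide / dr from the measured pose (or from frm=(P,yaw,t)) to a target
    if frm is None: s=arm.read_state();p,A=s['position'],R.from_quat(s['ee_rot']).as_matrix()
    else: p,A=np.array(frm[0]),rot(*frm[1:])
    B=rot(yaw,t);print('slide',np.round(A.T@(np.array(P)-p),1),'dr',np.round(np.degrees(R.from_matrix(A.T@B).as_rotvec())/8,3))
def st():
    s=arm.read_state();A=R.from_quat(s['ee_rot']).as_matrix()
    print(round(s['clock'],2),'P',np.round(s['position'],1),'x',np.round(A[:,0],3),'z',np.round(A[:,2],3),'j',np.round(s['joints'],2),'F',np.round(s['contact_force'],1),'w',round(float(s['gripper_width']),1),round(float(s['grasp_force']),1))
E
python3 - <<'E'
from h import *
go([450,-150,370],7.5,0)
yaw=np.radians(7.5);n=rot(7.5,35)[:,2]
P=np.array([656,23.6,149.7])-n*90; print(P)
go(P,7.5,35,([450,-150,370],7.5,0))
E
```

```text
slide [-397.1  365.5 -139. ] dr [ 0.012 -0.002  0.901]
[604.81975306  16.86199266 223.42368399]
slide [-175.3  145.2  146.6] dr [ 0.    -4.375  0.   ]
```

>>> step_arm --motion '[{"slide":[-40,36,-60],"dr":[0,0,0],"jaw":45},{"slide":[-80,73,-110],"dr":[0,0,0.9],"jaw":45},{"slide":[-120,110,-139],"dr":[0,0,0.9],"jaw":45},{"slide":[-170,155,-139],"dr":[0,0,0.9],"jaw":45},{"slide":[-215,200,-139],"dr":[0,0,0.9],"jaw":45},{"slide":[-260,240,-139],"dr":[0,0,0.9],"jaw":45},{"slide":[-305,280,-139],"dr":[0,0,0.9],"jaw":45},{"slide":[-350,320,-139],"dr":[0,0,0.9],"jaw":45}]'

```text
clock: 1.15
position: [403.6, -223.6, 370.4]
ee_rot: [-0.066, 0.998, -0.0, 0.0]
contact_force: [0.8, -0.6, 0.1]
gripper_width: 45.1
grasp_force: 0.0
```

```bash
python3 - <<'E'
from h import *
st();go([604.8,16.9,223.4],7.5,35)
E
```

```text
1.15 P [ 403.6 -223.6  370.4] x [-0.991 -0.131 -0.   ] z [ 0.  0. -1.] j [-0.15  0.03 -0.11 -0.   -1.43 -1.29] F [ 0.8 -0.6  0.1] w 45.1 0.0
slide [-230.9  212.1  147.1] dr [ 0.000e+00 -4.372e+00  2.000e-03]
```

>>> step_arm --motion '[{"slide":[-40,36,0],"dr":[0,-1,0],"jaw":45},{"slide":[-80,73,10],"dr":[0,-2,0],"jaw":45},{"slide":[-120,110,40],"dr":[0,-3,0],"jaw":45},{"slide":[-160,146,70],"dr":[0,-4.37,0],"jaw":45},{"slide":[-195,180,110],"dr":[0,-4.37,0],"jaw":45},{"slide":[-231,212,147],"dr":[0,-4.37,0],"jaw":45},{"slide":[-231,212,147],"dr":[0,-4.37,0],"jaw":45},{"slide":[-231,212,147],"dr":[0,-4.37,0],"jaw":45}]'

```text
clock: 2.15
position: [603.8, 14.6, 221.9]
ee_rot: [-0.063, 0.953, 0.02, 0.296]
contact_force: [-0.0, -0.3, -0.4]
gripper_width: 45.1
grasp_force: 0.0
```

```bash
python3 - <<'E'
from h import *
st();cv2.imwrite('pics/w1.png',optics.get_image('wrist'))
E
```

```text
2.15 P [603.8  14.6 221.9] x [-0.816 -0.109 -0.567] z [ 0.562  0.075 -0.824] j [ 0.29  0.12 -0.72  0.59 -0.16 -2.29] F [-0.  -0.3 -0.4] w 45.1 0.0
```

View pics/w1.png

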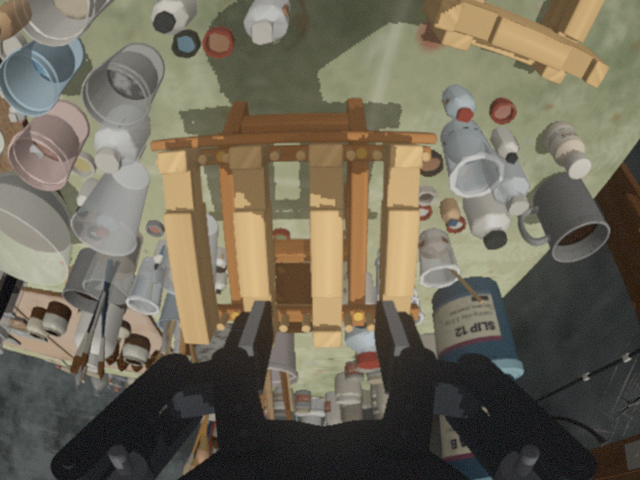

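The slats appear left to right as miscut, 3, 2 and 1, with top centres near (190,245), (252,245), (326,245) and (402,245). j5 is at its limit, so I'll grasp with less tilt. Now I'll measure the edges.

```bash
python3 - <<'E'
from h import *
g=cv2.imread('pics/w1.png');h=cv2.cvtColor(g,cv2.COLOR_BGR2HSV);gr=cv2.GaussianBlur(cv2.cvtColor(g,cv2.COLOR_BGR2GRAY),(3,3),0).astype(float)
for n,c0,c1 in(('s3',248,256),('s2',324,326),('s1',405,398)):
    for r in(220,245,270):
        c=int(c0+(c1-c0)*(r-150)/170);d=np.diff(gr[r,c-28:c+29]);o=np.argsort(-abs(d))[:5]
        print(n,'row',r,sorted([(int(c-28+i),int(d[i])) for i in o]))
    rows=np.arange(140,350);p=np.array([gr[r,int(c0+(c1-c0)*(r-150)/170)-3:int(c0+(c1-c0)*(r-150)/170)+4].mean() for r in rows]);d=np.diff(p)
    print(n,[(int(rows[i]),round(d[i],1)) for i in range(1,len(d)-1) if abs(d[i])>4 and abs(d[i])>=abs(d[i-1]) and abs(d[i])>=abs(d[i+1])])
E
```

```text
s3 row 220 [(232, 17), (262, -24), (263, -27), (271, 19), (272, 22)]
s3 row 245 [(224, -16), (234, 16), (264, -17), (265, -25), (266, -22)]
s3 row 270 [(225, 30), (236, 14), (237, 15), (266, -23), (267, -27)]
s3 [(145, np.float64(9.6)), (167, np.float64(-6.3)), (201, np.float64(8.9)), (205, np.float64(-10.6)), (211, np.float64(24.9)), (296, np.float64(-6.6)), (300, np.float64(-19.6)), (341, np.float64(-7.1))]
s2 row 220 [(341, -16), (344, -24), (345, -18), (350, 14), (351, 14)]
s2 row 245 [(309, 29), (310, 26), (341, -24), (342, -32), (343, -22)]
s2 row 270 [(309, 28), (310, 32), (311, 21), (346, -19), (350, 18)]
s2 [(143, np.float64(11.4)), (165, np.float64(-7.1)), (197, np.float64(21.4)), (204, np.float64(-22.3)), (210, np.float64(26.0)), (296, np.float64(-6.6)), (323, np.float64(-20.9)), (331, np.float64(24.9)), (346, np.float64(-9.0))]
s1 row 220 [(380, -23), (387, 27), (388, 24), (418, -20), (419, -23)]
s1 row 245 [(379, -24), (386, 26), (387, 24), (417, -34), (418, -25)]
s1 row 270 [(375, -21), (384, 21), (385, 26), (386, 20), (419, -24)]
s1 [(144, np.float64(27.6)), (166, np.float64(-7.0)), (204, np.float64(-19.7)), (210, np.float64(24.4)), (295, np.float64(-7.3)), (311, np.float64(-26.0)), (320, np.float64(6.1)), (344, np.float64(-4.6)), (346, np.float64(5.1))]
```

```bash
python3 - <<'E'
from h import *
np.set_printoptions(precision=1,suppress=True)
C=[]
for n,a,b in(('s3',246.4,254),('s2',326,326),('s1',403.3,400.3)):
    l=onz('wrist',(a,210),149.7-18.4);u=onz('wrist',(b,296),149.7+18.4);m=(l+u)/2;C.append(m)
    print(n,l,u,m,np.degrees(np.arctan2(*(u-l)[1::-1])),np.linalg.norm(u-l))
d=C[2]-C[0];print(np.degrees(np.arctan2(-d[0],d[1])),np.hypot(*d[:2]))
print(project('top',C[1]),project('side',C[1]))
E
```

```text
s3 [644.1 -30.2 131.3] [695.  -22.3 168.1] [669.6 -26.3 149.7] 8.883100377691225 63.31741122006124
s2 [637.7  22.3 131.3] [687.4  29.  168.1] [662.5  25.6 149.7] 7.676176486497852 62.194941215538975
s1 [630.5  73.3 131.3] [681.6  82.5 168.1] [656.   77.9 149.7] 10.168646785419092 63.6507233589224
7.405835735396832 105.04905451897932
[359.1 192.7] [393.8 242.6]
```

```bash
cat >> h.py <<'E'
YR=7.5;ND=rot(YR,35)[:,2]
SL={1:np.array([666.2,79.3,135]),2:np.array([672.9,27.2,135]),3:np.array([679.7,-24.9,135])}
TG=28
def grasp(i,up=0): return SL[i]+15*rot(YR,TG)[:,2]-up*ND
E
python3 - <<'E'
from h import *
print(grasp(1,70));go(grasp(1,70),YR,TG); go(grasp(1),YR,TG,(grasp(1,70),YR,TG))
E
```

```text
[633.3749688   74.97850266 179.09642921]
slide [-4.8 56.2 57.5] dr [0.009 0.844 0.004]
slide [-8.5 -0.  69.5] dr [0. 0. 0.]
```

>>> step_arm --motion '[{"slide":[-3,28,0],"dr":[0,0.84,0],"jaw":42},{"slide":[-3,56,0],"dr":[0,0.84,0],"jaw":42},{"slide":[-4,56,30],"dr":[0,0.84,0],"jaw":42},{"slide":[-5,56,45],"dr":[0,0.84,0],"jaw":42},{"slide":[-5,56,50],"dr":[0,0.84,0],"jaw":42},{"slide":[-5,56,50],"dr":[0,0.84,0],"jaw":42},{"slide":[-5,56,50],"dr":[0,0.84,0],"jaw":42},{"slide":[-5,56,50],"dr":[0,0.84,0],"jaw":42}]'

```text
clock: 3.2
position: [629.7, 74.2, 187.2]
ee_rot: [-0.064, 0.968, 0.017, 0.243]
contact_force: [-0.0, -1.3, -0.3]
gripper_width: 42.0
grasp_force: 0.0
```

```bash
python3 - <<'E'
from h import *
st();go(grasp(1),YR,TG)
w=optics.get_image('wrist');cv2.imwrite('pics/w2.png',w)
E
```

```text
3.2 P [629.7  74.2 187.2] x [-0.874 -0.115 -0.472] z [ 0.468  0.063 -0.881] j [ 0.41  0.24 -0.58  0.44 -0.31 -2.24] F [-0.  -1.3 -0.3] w 42.0 0.0
slide [-7.8  0.2 78.4] dr [0.01  0.023 0.   ]
```

View pics/w2.png

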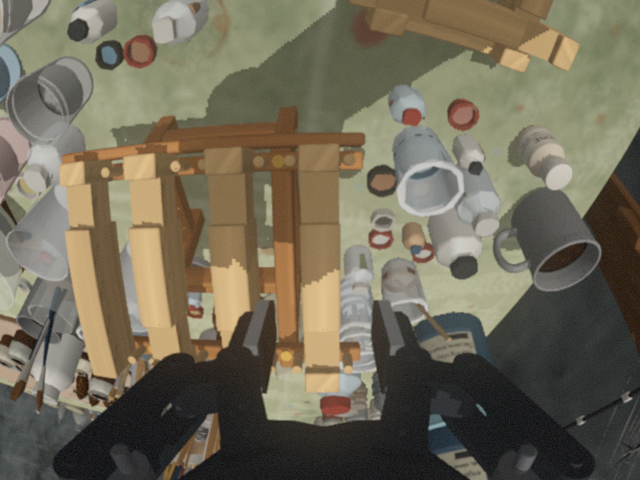

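Slat 1 sits at column 322, centred between the fingertips (about 262 and 385), and it is aligned. I'll descend and grip.

>>> step_arm --motion '[{"slide":[-3,0,30],"dr":[0,0,0],"jaw":42},{"slide":[-6,0,60],"dr":[0,0,0],"jaw":42},{"slide":[-8,0,76],"dr":[0,0,0],"jaw":42},{"slide":[-8,0,78],"dr":[0,0,0],"jaw":42},{"slide":[-8,0,78],"dr":[0,0,0],"jaw":10},{"slide":[-8,0,78],"dr":[0,0,0],"jaw":10},{"slide":[-8,0,78],"dr":[0,0,0],"jaw":10},{"slide":[-8,0,78],"dr":[0,0,0],"jaw":10}]'

```text
clock: 4.25
position: [675.7, 79.8, 127.7]
ee_rot: [-0.065, 0.969, 0.019, 0.238]
contact_force: [-2.2, -0.0, 4.3]
gripper_width: 21.2
grasp_force: 60.8
```

```bash
python3 - <<'E'
from h import *
st();p=arm.read_state()['position']
go(p-80*ND,YR,TG);print(p-80*ND)
E
```

```text
4.25 P [675.7  79.8 127.7] x [-0.878 -0.116 -0.464] z [ 0.459  0.067 -0.886] j [ 0.35  0.38 -0.59  0.63 -0.16 -2.39] F [-2.2 -0.   4.3] w 21.2 60.8
slide [ 10.3   0.5 -79.3] dr [ 0.047 -0.045  0.004]
[630.24937276  73.80407953 193.28090336]
```

>>> step_arm --motion '[{"slide":[2,0,-15],"dr":[0,0,0],"jaw":10},{"slide":[5,0,-40],"dr":[0,0,0],"jaw":10},{"slide":[8,0,-65],"dr":[0,0,0],"jaw":10},{"slide":[13,0,-100],"dr":[0,0,0],"jaw":10},{"slide":[16,0,-130],"dr":[0,0,0],"jaw":10},{"slide":[16,0,-130],"dr":[0,0.7,0],"jaw":10},{"slide":[16,0,-130],"dr":[0,1.4,0],"jaw":10},{"slide":[16,0,-130],"dr":[0,2,0],"jaw":10}]'

```text
clock: 5.25
position: [601.4, 69.1, 234.3]
ee_rot: [-0.066, 0.993, 0.009, 0.098]
contact_force: [0.0, -0.2, -1.2]
gripper_width: 21.2
grasp_force: 60.0
```

```bash
python3 - <<'E'
from h import *
st();go([440,150,230],88.8,-7.4); 
w=optics.get_image('wrist');cv2.imwrite('pics/w3.png',w)
E
```

```text
5.25 P [601.4  69.1 234.3] x [-0.972 -0.13  -0.196] z [ 0.194  0.032 -0.981] j [ 0.41  0.25 -0.21  0.06 -0.91 -1.87] F [ 0.  -0.2 -1.2] w 21.2 60.0
slide [147.2 101.7 -24.4] dr [ -0.313   1.962 -10.176]
```

>>> step_arm --motion '[{"slide":[20,14,-24],"dr":[-0.04,0.25,-1.3],"jaw":10},{"slide":[40,28,-24],"dr":[-0.08,0.5,-2.6],"jaw":10},{"slide":[60,42,-24],"dr":[-0.12,0.75,-3.9],"jaw":10},{"slide":[80,56,-24],"dr":[-0.16,1.0,-5.2],"jaw":10},{"slide":[100,70,-24],"dr":[-0.2,1.25,-6.5],"jaw":10},{"slide":[120,84,-24],"dr":[-0.24,1.5,-7.8],"jaw":10},{"slide":[135,95,-24],"dr":[-0.28,1.75,-9.1],"jaw":10},{"slide":[147,102,-24],"dr":[-0.31,1.96,-10.18],"jaw":10}]'

```text
clock: 6.3
position: [439.6, 150.1, 228.3]
ee_rot: [-0.7, 0.711, -0.047, -0.045]
contact_force: [-0.4, 0.5, -0.9]
gripper_width: 21.1
grasp_force: 59.9
```

```bash
python3 - <<'E'
from h import *
st();w=optics.get_image('wrist');cv2.imwrite('pics/w4.png',w)
E
```

```text
6.3 P [439.6 150.1 228.3] x [-0.015 -0.991  0.13 ] z [ 0.001 -0.13  -0.991] j [ 0.74  0.14 -0.39  0.11 -1.14 -0.81] F [-0.4  0.5 -0.9] w 21.1 59.9
```

View pics/w4.png

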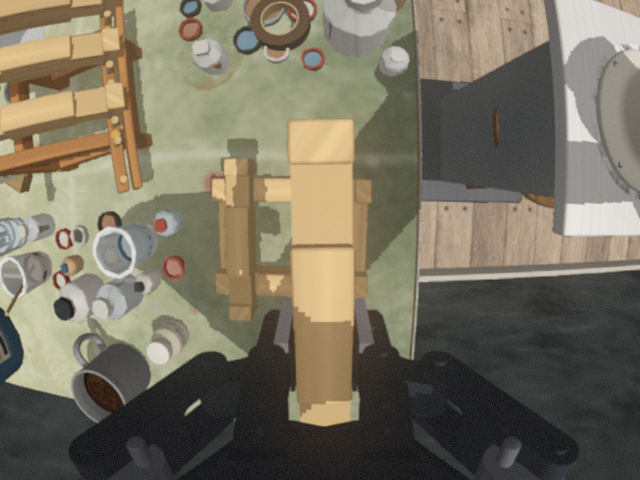

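The held slat runs down columns 290–355, with its mid-step at row 245 and its end at row 120. The stand's laid slat is at columns 225–253, rows 160–318, and the bearers are at rows 178–205 and 268–297. I'll measure these precisely.

```bash
python3 - <<'E'
from h import *
np.set_printoptions(precision=1,suppress=True)
g=cv2.imread('pics/w4.png');gr=cv2.GaussianBlur(cv2.cvtColor(g,cv2.COLOR_BGR2GRAY),(3,3),0).astype(float)
def pk(p,o,t=7):
    d=np.diff(p);return [(o+i,int(d[i])) for i in range(1,len(d)-1) if abs(d[i])>t and abs(d[i])>=abs(d[i-1]) and abs(d[i])>abs(d[i+1])]
for r in(170,195,225,250,300):print('row',r,pk(gr[r-1:r+2,205:270].mean(0),205))
print('laid along', pk(gr[148:330,236:243].mean(1),148))
for c in(264,274,282,361,366):print('col',c,pk(gr[165:305,c-1:c+2].mean(1),165))
for r in(185,280):print('near ends row',r,pk(gr[r-2:r+3,355:380].mean(0),355))
for r in(140,200,260,290):print('held row',r,pk(gr[r-1:r+2,275:370].mean(0),275))
print('held col',pk(gr[110:300,317:325].mean(1),110))
A=rot(7.5,27.6);c=A.T@(SL[1]-np.array([675.7,79.8,127.7]));print('slat in tool',c)
s=arm.read_state();B=R.from_quat(s['ee_rot']).as_matrix();C=s['position']+B@c
S=B@A.T@rot(7.5,35);print('pred centre',C,'slat x axis',S[:,0])
for P in((75,0,-18),(32,0,-18),(32,11,-18),(32,-11,-18)):print(P,project('wrist',C+S@np.array(P)))
E
```

```text
row 170 [(220, -13), (223, 29), (236, -21), (247, -12), (256, 18)]
row 195 [(211, 29), (223, -11), (232, -22), (248, -10), (253, 14), (264, 21)]
row 225 [(218, 11), (247, -11)]
row 250 [(219, 12), (248, -9), (260, 18)]
row 300 [(251, -12)]
laid along [(158, 7), (269, 9), (274, -9), (306, 9), (320, -9)]
col 264 [(173, -16), (178, 16), (184, -7), (201, 9), (205, -16), (233, 16), (261, -15), (274, 10)]
col 274 [(175, -16), (178, 27), (201, -15), (209, -14), (235, 18), (261, -17), (274, 27), (290, -15), (295, -8)]
col 282 [(175, -17), (178, 29), (200, -13), (252, -14), (274, 25), (278, -12), (295, -9)]
col 361 [(179, 12), (271, -10), (276, 11)]
col 366 [(179, 16), (269, 9)]
near ends row 185 [(370, -13)]
near ends row 280 []
held row 140 [(288, 16), (353, -26)]
held row 200 [(352, -21)]
held row 260 [(290, 18), (353, -23), (365, -13)]
held row 290 [(292, 14), (353, -18)]
held col [(119, 15), (161, -13), (164, 10), (243, -31), (247, 23)]
slat in tool [  5.    0.7 -10.9]
pred centre [437.8 146.8 239.2] slat x axis [-0. -1.  0.]
(75, 0, -18) [325.7 119.2]
(32, 0, -18) [325.6 248.6]
(32, 11, -18) [358.2 248.6]
(32, -11, -18) [292.9 248.6]
```

```bash
python3 - <<'E'
from h import *
np.set_printoptions(precision=1,suppress=True)
for n,uv,z in(('laid far edge',(218.5,225),62),('laid far edge2',(219.3,250),62),('laid right edge?',(247.5,225),62),('laid r2',(248.5,250),62),('right end',(239,158),62),('left end',(239,320),62),('rb out',(282,178),40),('rb in',(282,200.5),40),('lb in',(282,274),40),('lb out',(282,295),40),('near end',(370.5,185),40),('rb out far',(264,178),40),('rb out near',(361,179),40),('lb in near',(361,276),40)):print(n,onz('wrist',uv,z))
# raised mid of bearers col profile
g=cv2.imread('pics/w4.png')
a=cv2.resize(g[145:330,200:385],None,fx=3.2,fy=3.2,interpolation=cv2.INTER_CUBIC);cv2.imwrite('pics/w4c.png',a)
E
```

```text
laid far edge [531.9 135.1  62. ]
laid far edge2 [532.7 157.8  62. ]
laid right edge? [505.3 135.6  62. ]
laid r2 [505.5 158.   62. ]
right end [510.9  76.9  62. ]
left end [519.2 225.5  62. ]
rb out [476.2  95.9  40. ]
rb in [476.7 116.6  40. ]
lb in [478.9 186.6  40. ]
lb out [479.8 207.9  40. ]
near end [395.4 103.2  40. ]
rb out far [492.9  95.5  40. ]
rb out near [404.2  97.7  40. ]
lb in near [403.6 189.3  40. ]
```

View pics/w4c.png

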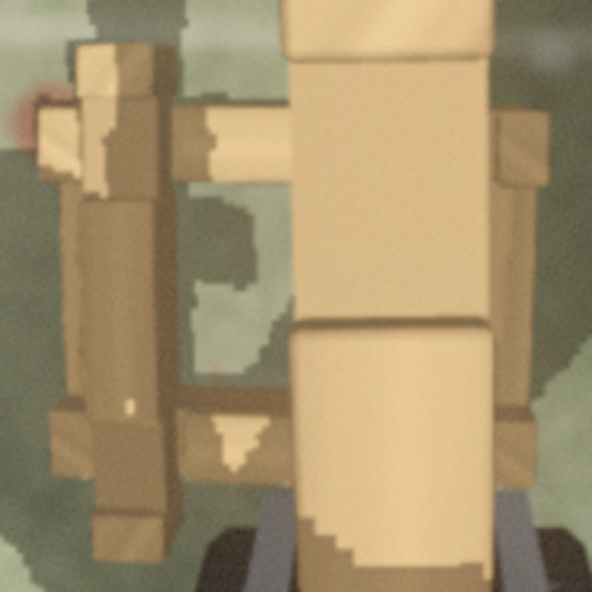

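```bash
python3 - <<'E'
from h import *
np.set_printoptions(precision=1,suppress=True)
F=lambda x,y:(200+x/3.2,145+y/3.2)
W=lambda x,y,z:onz('wrist',F(x,y),z)
print('laid mid c',(W(80,205,62)+W(157,205,62))/2,(W(93,418,62)+W(159,418,62))/2)
print('laid ends',W(116,44,62),W(129,561,62))
print('near ends',W(548,148,40),W(537,450,40))
print('rb',W(522,109,40),W(522,185,40),'lb',W(515,417,40),W(515,485,40))
print('far ends',W(38,142,40),W(51,440,40))
E
```

```text
laid mid c [514.2 121.3  62. ] [515.5 181.7  62. ]
laid ends [513.4  77.4  62. ] [518.  225.8  62. ]
near ends [394.7 108.9  40. ] [396.8 199.1  40. ]
rb [402.2  97.7  40. ] [402.2 119.6  40. ] lb [403.7 188.7  40. ] [403.3 210.2  40. ]
far ends [543.4 104.3  40. ] [545.4 195.4  40. ]
```

```bash
cat >> h.py <<'E'
SC=np.array([470.3,152.3,0]);YS=-1.5
def seat(x,y,z): return SC+R.from_euler('z',YS,degrees=True).apply([x,y,z])
def tcp(Pc,yaw,t,c): return Pc-rot(yaw,t)@np.array(c)
E
python3 - <<'E'
from h import *
c=(5,-.5,-10.9);q=(YS+90,-7.4)
st();a=tcp(seat(-46,0,84),*q,c);b=tcp(seat(-46,0,44),*q,c);print(a,b)
go(a,*q);go(b,*q)
E
```

```text
6.35 P [438.6 150.3 227.8] x [-0.011 -0.991  0.131] z [-0.    -0.131 -0.991] j [ 0.75  0.14 -0.39  0.11 -1.14 -0.81] F [-0.7  0.3 -1.3] w 21.4 59.9
[423.90897993 157.07049387  72.54680635] [423.90897993 157.07049387  32.54680635]
slide [-26.9  14.9 153. ] dr [-0.022 -0.018  0.105]
slide [-32.1  14.9 192.7] dr [-0.022 -0.018  0.105]
```

>>> step_arm --motion '[{"slide":[-10,8,40],"dr":[0,0,0.1],"jaw":10},{"slide":[-18,15,90],"dr":[0,0,0.1],"jaw":10},{"slide":[-24,15,130],"dr":[0,0,0.1],"jaw":10},{"slide":[-27,15,153],"dr":[0,0,0.1],"jaw":10},{"slide":[-27,15,153],"dr":[0,0,0.1],"jaw":10},{"slide":[-27,15,153],"dr":[0,0,0.1],"jaw":10},{"slide":[-27,15,153],"dr":[0,0,0.1],"jaw":10},{"slide":[-27,15,153],"dr":[0,0,0.1],"jaw":10}]'

```text
clock: 7.35
position: [427.0, 157.8, 74.7]
ee_rot: [-0.693, 0.718, -0.047, -0.043]
contact_force: [0.3, 0.2, -1.0]
gripper_width: 21.0
grasp_force: 60.0
```

```bash
python3 - <<'E'
from h import *
c=(5,-.5,-10.9);q=(YS+90,-7.4)
st();b=tcp(seat(-46,0,44),*q,c);go(b,*q);st()
cv2.imwrite('pics/w5.png',optics.get_image('wrist'))
E
```

```text
7.35 P [427.  157.8  74.7] x [-0.035 -0.991  0.128] z [ 0.003 -0.128 -0.992] j [ 0.77  0.32 -0.63  0.14 -0.72 -0.92] F [ 0.3  0.2 -1. ] w 21.0 60.0
slide [-4.5  3.4 41.9] dr [-0.045  0.009 -0.066]
7.35 P [427.  157.8  74.7] x [-0.035 -0.991  0.128] z [ 0.003 -0.128 -0.992] j [ 0.77  0.32 -0.63  0.14 -0.72 -0.92] F [ 0.3  0.2 -1. ] w 21.0 60.0
```

View pics/w5.png

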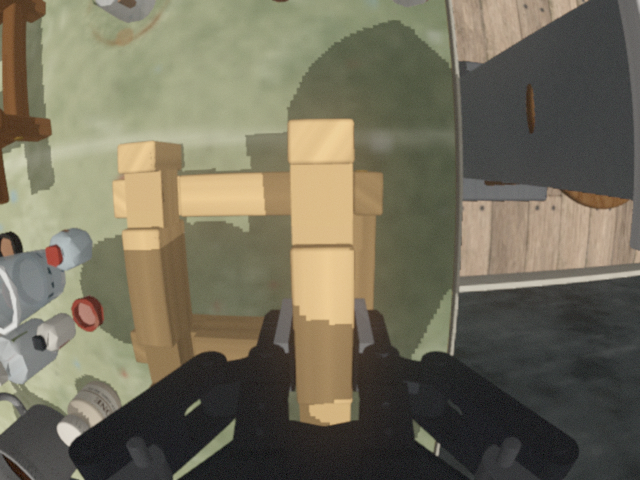

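The near end of the right bearer is at (382,193), its top spans rows 174–215, and the laid slat's top end runs from (119,147) to (182,147). I'll refine the stand pose from these.

```bash
python3 - <<'E'
from h import *
np.set_printoptions(precision=1,suppress=True)
g=cv2.imread('pics/w5.png');gr=cv2.GaussianBlur(cv2.cvtColor(g,cv2.COLOR_BGR2GRAY),(3,3),0).astype(float)
def pk(p,o,t=7):
    d=np.diff(p);return [(o+i,int(d[i])) for i in range(1,len(d)-1) if abs(d[i])>t and abs(d[i])>=abs(d[i-1]) and abs(d[i])>abs(d[i+1])]
print('near end',pk(gr[185:200,350:400].mean(0),350),'rb rows',[pk(gr[160:230,c:c+4].mean(1),160) for c in(210,235,366)])
print('laid cols',[pk(gr[r:r+5,105:200].mean(0),105) for r in(148,155,205,240,260)],'end',pk(gr[130:240,140:160].mean(1),130))
print('bearer far end',pk(gr[190:200,100:140].mean(0),100))
for n,uv,z in(('near end',(382,193),40),('rb',(235,174),40),('rb',(235,214),40),('rb near',(370,173),40),('rb near',(370,213),40),('laid end L',(120,145.5),62),('laid end R',(182,145.5),62),('laid stepL',(124,231),62),('laid stepR',(159,231),62),('far end',(114,196),40)):print(n,onz('wrist',uv,z))
s=arm.read_state();print('held slat c',s['position']+R.from_quat(s['ee_rot']).as_matrix()@np.array([5,-.5,-10.9]),'seat',seat(-46,0,44))
E
```

```text
near end [(352, -25), (382, -12)] rb rows [[(168, -16), (174, 23), (214, -16), (220, -18)], [(169, -16), (173, 23), (214, -14), (226, -16)], [(171, 11)]]
laid cols [[(117, 7), (154, -20), (183, 17)], [(117, 11), (154, -21), (183, 18)], [(114, 9), (125, -7), (161, -23), (178, 20)], [(122, 28), (158, -21)], [(160, -10)]] end [(172, 11), (226, -25), (229, 23)]
bearer far end [(112, 10)]
near end [396.  108.6  40. ]
rb [470.   96.2  40. ]
rb [471.2 116.7  40. ]
rb near [401.8  98.5  40. ]
rb near [402.3 118.7  40. ]
laid end L [523.5  77.1  62. ]
laid end R [489.4  81.   62. ]
laid stepL [525.  119.5  62. ]
laid stepR [504.8 120.4  62. ]
far end [543.2 102.6  40. ]
held slat c [427.2 154.2  86. ] seat [424.3 153.5  44. ]
```

>>> step_arm --motion '[{"slide":[-1,3,10],"dr":[0,0,-0.06],"jaw":10},{"slide":[-2,3.2,18],"dr":[0,0,-0.06],"jaw":10},{"slide":[-3,3.2,26],"dr":[0,0,-0.06],"jaw":10},{"slide":[-4,3.2,34],"dr":[0,0,-0.06],"jaw":10},{"slide":[-4.5,3.2,40],"dr":[0,0,-0.06],"jaw":10},{"slide":[-4.5,3.2,42],"dr":[0,0,-0.06],"jaw":10},{"slide":[-4.5,3.2,42],"dr":[0,0,-0.06],"jaw":10},{"slide":[-4.5,3.2,42],"dr":[0,0,-0.06],"jaw":10}]'

```text
clock: 8.4
position: [424.0, 157.0, 31.8]
ee_rot: [-0.696, 0.715, -0.047, -0.044]
contact_force: [0.6, 0.7, 3.6]
gripper_width: 21.0
grasp_force: 60.1
```

```bash
python3 - <<'E'
from h import *
st();s=arm.read_state();print('held slat c',s['position']+R.from_quat(s['ee_rot']).as_matrix()@np.array([5,-.5,-10.9]),'seat',seat(-46,0,44))
E
```

```text
8.4 P [424.  157.   31.8] x [-0.026 -0.991  0.128] z [ 0.002 -0.128 -0.992] j [ 0.78  0.39 -0.68  0.17 -0.6  -0.95] F [0.6 0.7 3.6] w 21.0 60.1
held slat c [424.35075892 153.44768918  43.29801933] seat [424.31576305 153.50413962  44.        ]
```

>>> step_arm --motion '[{"slide":[0,0,0],"dr":[0,0,0],"jaw":45},{"slide":[0,0,0],"dr":[0,0,0],"jaw":45},{"slide":[0,0,0],"dr":[0,0,0],"jaw":45},{"slide":[3,0,-25],"dr":[0,0,0],"jaw":45},{"slide":[8,0,-60],"dr":[0,0,0],"jaw":45},{"slide":[15,0,-110],"dr":[0,0,0],"jaw":45},{"slide":[20,0,-160],"dr":[0,0,0],"jaw":45},{"slide":[24,0,-190],"dr":[0,0,0],"jaw":45}]'

```text
clock: 9.4
position: [423.1, 157.7, 225.6]
ee_rot: [-0.696, 0.715, -0.047, -0.043]
contact_force: [-0.1, 0.6, -0.6]
gripper_width: 45.2
grasp_force: 0.0
```

```bash
sed -i 's/^TG=28/TG=20/' h.py; python3 - <<'E'
from h import *
st();print(grasp(2,70));go(grasp(2,70),YR,TG);cv2.imwrite('pics/w6.png',optics.get_image('wrist'))
E
```

```text
9.4 P [423.1 157.7 225.6] x [-0.026 -0.992  0.127] z [ 0.004 -0.127 -0.992] j [ 0.78  0.12 -0.42  0.1  -1.13 -0.86] F [-0.1  0.6 -0.6] w 45.2 0.0
[638.17955297  22.62896643 178.24525379]
slide [ 122.3 -218.2   65. ] dr [ 1.087 -2.781 10.15 ]
```

View pics/w6.png

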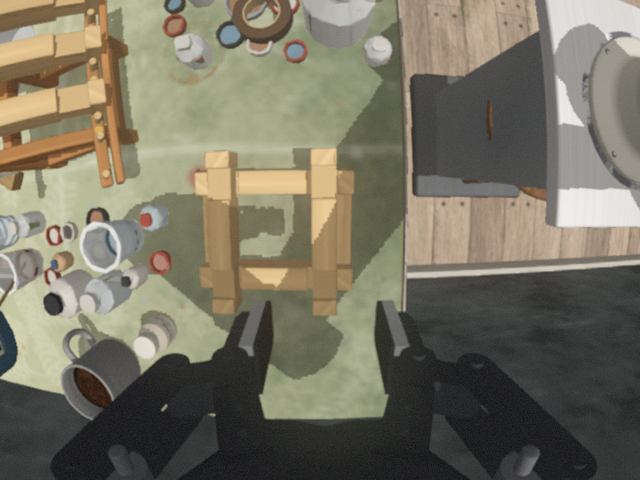

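Slat 1 is seated, level with the laid one (rows 150–313 against 152–313). On to slat 2.

>>> step_arm --motion '[{"slide":[15,-27,0],"dr":[0.14,-0.35,1.3],"jaw":42},{"slide":[30,-54,0],"dr":[0.27,-0.7,2.6],"jaw":42},{"slide":[46,-82,0],"dr":[0.4,-1.05,3.9],"jaw":42},{"slide":[61,-110,0],"dr":[0.54,-1.4,5.2],"jaw":42},{"slide":[77,-136,0],"dr":[0.68,-1.74,6.4],"jaw":42},{"slide":[92,-164,10],"dr":[0.81,-2.09,7.7],"jaw":42},{"slide":[107,-191,20],"dr":[0.95,-2.43,9.0],"jaw":42},{"slide":[122,-218,45],"dr":[1.087,-2.78,10.15],"jaw":42}]'

```text
clock: 10.45
position: [638.8, 24.4, 195.8]
ee_rot: [-0.062, 0.983, 0.011, 0.174]
contact_force: [0.3, -0.1, -0.7]
gripper_width: 41.8
grasp_force: 0.0
```

```bash
python3 - <<'E'
from h import *
np.set_printoptions(precision=1,suppress=True)
st();go(grasp(2,50),YR,TG)
g=optics.get_image('wrist');cv2.imwrite('pics/w7.png',g);gr=cv2.GaussianBlur(cv2.cvtColor(g,cv2.COLOR_BGR2GRAY),(3,3),0).astype(float)
def pk(p,o,t=9):
    d=np.diff(p);return [(o+i,int(d[i])) for i in range(1,len(d)-1) if abs(d[i])>t and abs(d[i])>=abs(d[i-1]) and abs(d[i])>abs(d[i+1])]
F=rot(YR,35);c=SL[2]
for P in((32,0,-18),(-32,0,-18),(-75,0,-18)):print(P,project('wrist',c-F@np.array([P[0],0,18])))
for x in(20,0,-15):
    a=project('wrist',c+F@np.array([x,-11,-18]));b=project('wrist',c+F@np.array([x,11,-18]));r=int((a[1]+b[1])/2);print('pred edges',a,b,pk(gr[r-1:r+2,280:375].mean(0),280))
print('along',pk(gr[100:400,322:332].mean(1),100))
E
```

```text
10.45 P [638.8  24.4 195.8] x [-0.9 -0.1 -0.3] z [ 0.3  0.  -0.9] j [ 0.3  0.3 -0.3  0.1 -0.6 -1.9] F [ 0.3 -0.1 -0.7] w 41.8 0.0
slide [ 1.7 -1.6 35.5] dr [-0.  0. -0.]
(32, 0, -18) [322.  344.8]
(-32, 0, -18) [320.8 234.7]
(-75, 0, -18) [320.1 157.9]
pred edges [301.3 256.3] [340.7 256. ] [(341, -10), (366, 25)]
pred edges [301.9 291.4] [340.8 291.1] [(299, 13), (336, -9), (347, 18), (367, 11)]
pred edges [302.4 317. ] [340.9 316.7] [(300, -21), (325, 18), (337, -15), (345, -16), (348, 17), (366, 13), (371, -40)]
along [(133, -15), (142, 10), (145, -10), (148, 33), (155, -14), (172, -10), (317, 9), (368, -21), (375, 30), (395, -11)]
```

>>> step_arm --motion '[{"slide":[0,-3.2,20],"dr":[0,0,0],"jaw":42},{"slide":[-2,-3.2,45],"dr":[0,0,0],"jaw":42},{"slide":[-6,-3.2,65],"dr":[0,0,0],"jaw":42},{"slide":[-11,-3.2,82],"dr":[0,0,0],"jaw":42},{"slide":[-11,-3.2,83.5],"dr":[0,0,0],"jaw":42},{"slide":[-11,-3.2,83.5],"dr":[0,0,0],"jaw":10},{"slide":[-11,-3.2,83.5],"dr":[0,0,0],"jaw":10},{"slide":[-11,-3.2,83.5],"dr":[0,0,0],"jaw":10}]'

```text
clock: 11.5
position: [676.3, 26.7, 121.2]
ee_rot: [-0.064, 0.983, 0.01, 0.172]
contact_force: [0.1, -0.2, 0.5]
gripper_width: 21.1
grasp_force: 59.5
```

```bash
python3 - <<'E'
from h import *
st();s=arm.read_state();p=s['position'];print('c in tool',R.from_quat(s['ee_rot']).as_matrix().T@(SL[2]-p), 'tilt',np.degrees(np.arcsin(-R.from_quat(s['ee_rot']).as_matrix()[2,0])))
go(p-110*ND,YR,TG)
E
```

```text
11.5 P [676.3  26.7 121.2] x [-0.932 -0.123 -0.34 ] z [ 0.338  0.043 -0.94 ] j [ 0.3   0.42 -0.33  0.13 -0.48 -1.85] F [ 0.1 -0.2  0.5] w 21.1 59.5
c in tool [ -1.60301655   0.8914046  -14.07897999] tilt 19.892440415169933
slide [  28.7   -0.2 -106.2] dr [-0.013 -0.013  0.003]
```

>>> step_arm --motion '[{"slide":[4,0,-15],"dr":[0,0,0],"jaw":10},{"slide":[11,0,-40],"dr":[0,0,0],"jaw":10},{"slide":[18,0,-66],"dr":[0,0,0],"jaw":10},{"slide":[29,0,-106],"dr":[0,0,0],"jaw":10},{"slide":[40,0,-125],"dr":[0,0.8,0],"jaw":10},{"slide":[65,0,-125],"dr":[0,1.8,0],"jaw":10},{"slide":[100,0,-120],"dr":[0,3,0],"jaw":10},{"slide":[140,0,-115],"dr":[0,4.3,0],"jaw":10}]'

```text
clock: 12.5
position: [505.8, 4.6, 182.9]
ee_rot: [-0.065, 0.99, -0.009, -0.128]
contact_force: [0.6, 0.2, -1.5]
gripper_width: 21.1
grasp_force: 59.5
```

```bash
cat >> h.py <<'E'
C2=(-1.6,-.4,-14.1);T2=-15.1
E
python3 - <<'E'
from h import *
st();a=tcp(seat(0,-46,126),YS,T2,C2);print(a);go(a,YS,T2)
E
```

```text
12.5 P [505.8   4.6 182.9] x [-0.959 -0.126  0.254] z [-0.252 -0.034 -0.967] j [ 0.3   0.36 -0.17 -0.04 -1.3  -1.73] F [ 0.6  0.2 -1.5] w 21.1 59.5
[463.89024941 106.85221389 112.80364312]
slide [  9.5 107.   74.8] dr [-0.297  0.049  1.084]
```

>>> step_arm --motion '[{"slide":[0,30,0],"dr":[-0.1,0,0.4],"jaw":10},{"slide":[3,60,10],"dr":[-0.2,0,0.8],"jaw":10},{"slide":[6,90,30],"dr":[-0.3,0.05,1.08],"jaw":10},{"slide":[9.5,107,60],"dr":[-0.3,0.05,1.08],"jaw":10},{"slide":[9.5,107,75],"dr":[-0.3,0.05,1.08],"jaw":10},{"slide":[9.5,107,75],"dr":[-0.3,0.05,1.08],"jaw":10},{"slide":[9.5,107,75],"dr":[-0.3,0.05,1.08],"jaw":10},{"slide":[9.5,107,75],"dr":[-0.3,0.05,1.08],"jaw":10}]'

```text
clock: 13.5
position: [466.0, 106.6, 111.6]
ee_rot: [0.013, 0.992, 0.002, -0.129]
contact_force: [-0.4, -0.2, -0.2]
gripper_width: 21.0
grasp_force: 59.5
```

```bash
cat >> h.py <<'E'
def pk(p,o,t=9):
    d=np.diff(p);return [(o+i,int(d[i])) for i in range(1,len(d)-1) if abs(d[i])>t and abs(d[i])>=abs(d[i-1]) and abs(d[i])>abs(d[i+1])]
def heldcheck(g,c,t):
    gr=cv2.GaussianBlur(cv2.cvtColor(g,cv2.COLOR_BGR2GRAY),(3,3),0).astype(float)
    s=arm.read_state();B=R.from_quat(s['ee_rot']).as_matrix();C=s['position']+B@np.array(c)
    S=B@R.from_euler('y',t,degrees=True).as_matrix()
    print('slat x axis',np.round(S[:,0],3),'C',np.round(C,1))
    for P in((75,0,-18),(60,0,-18),(32,0,-18),(45,11,-11),(45,-11,-11)):print(P,np.round(project('wrist',C+S@np.array(P)),1))
    q=project('wrist',C+S@np.array([45,0,-11]));r=int(q[1]);print('cols row',r,pk(gr[r-2:r+3,270:380].mean(0),270))
    print('rows',pk(gr[60:330,317:325].mean(1),60))
E
python3 - <<'E'
from h import *
np.set_printoptions(precision=1,suppress=True)
st();b=tcp(seat(0,-46,66),YS,T2,C2);go(b,YS,T2)
g=optics.get_image('wrist');cv2.imwrite('pics/w8.png',g)
heldcheck(g,C2,T2);heldcheck(g,C2,-T2)
E
```

```text
13.5 P [466.  106.6 111.6] x [-1.   0.   0.3] z [-0.3  0.  -1. ] j [ 0.5  0.4 -0.3 -0.1 -1.1 -2. ] F [-0.4 -0.2 -0.2] w 21.0 59.5
slide [-13.    0.1  57.3] dr [ 0.  0. -0.]
slat x axis [-1.  0. -0.] C [471.  106.1 124.7]
(75, 0, -18) [317.6 141.3]
(60, 0, -18) [317.5 184.1]
(32, 0, -18) [317.6 265.4]
(45, 11, -11) [348.2 227.2]
(45, -11, -11) [287.5 227.3]
cols row 227 []
rows [(103, 12), (106, -12), (138, 13), (179, -10), (182, 10), (262, 10)]
slat x axis [-0.9  0.   0.5] C [471.  106.1 124.7]
(75, 0, -18) [315.4 188.3]
(60, 0, -18) [316.  238.7]
(32, 0, -18) [317. 313.]
(45, 11, -11) [352.6 266.9]
(45, -11, -11) [281.3 266.8]
cols row 266 [(374, 11)]
rows [(103, 12), (106, -12), (138, 13), (179, -10), (182, 10), (262, 10)]
```

>>> step_arm --motion '[{"slide":[-3,0,12],"dr":[0,0,0],"jaw":10},{"slide":[-6,0,25],"dr":[0,0,0],"jaw":10},{"slide":[-9,0,36],"dr":[0,0,0],"jaw":10},{"slide":[-11,0,45],"dr":[0,0,0],"jaw":10},{"slide":[-12,0,51],"dr":[0,0,0],"jaw":10},{"slide":[-13,0,55],"dr":[0,0,0],"jaw":10},{"slide":[-13.5,0,57.5],"dr":[0,0,0],"jaw":10},{"slide":[-13.5,0,57.5],"dr":[0,0,0],"jaw":10}]'

```text
clock: 14.55
position: [463.6, 106.9, 52.4]
ee_rot: [0.013, 0.991, 0.002, -0.13]
contact_force: [-0.5, 0.0, 3.2]
gripper_width: 21.0
grasp_force: 60.0
```

```bash
python3 - <<'E'
from h import *
st();b=tcp(seat(0,-46,66),YS,T2,(-.7,-.4,-14.1));go(b,YS,T2);print(b)
g=optics.get_image('wrist');cv2.imwrite('pics/w9.png',g)
E
```

```text
14.55 P [463.6 106.9  52.4] x [-0.966  0.024  0.258] z [-0.258  0.007 -0.966] j [ 0.48  0.47 -0.35 -0.15 -0.99 -1.98] F [-0.5  0.   3.2] w 21.0 60.0
slide [-1.1 -0.1 -0.5] dr [-0.002  0.019  0.006]
[464.75887702 106.82946807  52.56918906]
```

>>> step_arm --motion '[{"slide":[0,0,0],"dr":[0,0,0],"jaw":42},{"slide":[0,0,0],"dr":[0,0,0],"jaw":42},{"slide":[0,0,0],"dr":[0,0,0],"jaw":42},{"slide":[5,0,-20],"dr":[0,0,0],"jaw":42},{"slide":[14,0,-50],"dr":[0,0,0],"jaw":42},{"slide":[26,0,-95],"dr":[0,0,0],"jaw":42},{"slide":[38,0,-140],"dr":[0,0,0],"jaw":42},{"slide":[48,0,-180],"dr":[0,0,0],"jaw":42}]'

```text
clock: 15.6
position: [463.4, 106.8, 239.7]
ee_rot: [0.013, 0.991, 0.002, -0.13]
contact_force: [0.3, 0.5, 0.2]
gripper_width: 42.0
grasp_force: 0.0
```

```bash
python3 - <<'E'
from h import *
np.set_printoptions(precision=1,suppress=True)
st()
yr=rot(YR)[:,1]
go(grasp(3,95)-1.8*yr,YR,TG)
g=optics.get_image('wrist');t=optics.get_image('top');cv2.imwrite('pics/t2.png',t)
a=cv2.resize(g[60:360,130:500],(410,332));b=cv2.resize(t[125:345,245:430],(390,464));
m=np.zeros((464,800,3),np.uint8);m[:332,:410]=a;m[:,410:]=b;cv2.imwrite('pics/m2.png',m)
E
```

```text
15.6 P [463.4 106.8 239.7] x [-1.   0.   0.3] z [-0.3  0.  -1. ] j [ 0.5  0.3 -0.1 -0.1 -1.4 -2. ] F [0.3 0.5 0.2] w 42.0 0.0
slide [-175.9 -135.6   -4.5] dr [-0.  -4.4 -1.1]
```

View pics/m2.png

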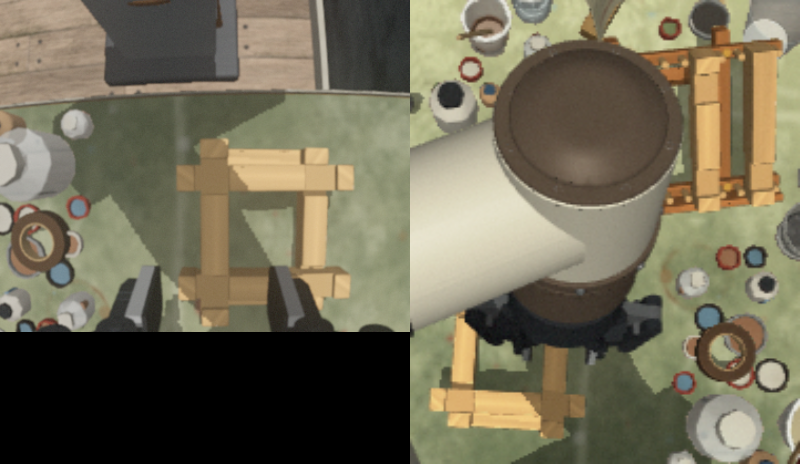

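The montage shows the first top slat seated across both layer-2 slats at column 214, with the miscut slat still in its slot. Now slat 3.

>>> step_arm --motion '[{"slide":[-25,-25,-5],"dr":[0,-0.6,-0.2],"jaw":40},{"slide":[-50,-50,-5],"dr":[0,-1.2,-0.4],"jaw":40},{"slide":[-75,-75,-5],"dr":[0,-1.8,-0.5],"jaw":40},{"slide":[-100,-100,-5],"dr":[0,-2.4,-0.7],"jaw":40},{"slide":[-130,-120,-5],"dr":[0,-3.0,-0.9],"jaw":40},{"slide":[-155,-136,-5],"dr":[0,-3.7,-1.05],"jaw":40},{"slide":[-176,-136,-5],"dr":[0,-4.4,-1.1],"jaw":40},{"slide":[-176,-136,-5],"dr":[0,-4.4,-1.1],"jaw":40}]'

```text
clock: 16.7
position: [629.4, -34.2, 195.0]
ee_rot: [-0.062, 0.983, 0.007, 0.173]
contact_force: [0.1, -0.2, -0.1]
gripper_width: 40.1
grasp_force: 0.0
```

```bash
python3 - <<'E'
from h import *
np.set_printoptions(precision=1,suppress=True)
st();yr=rot(YR)[:,1];go(grasp(3,0)-1.8*yr,YR,TG)
g=optics.get_image('wrist');cv2.imwrite('pics/w10.png',g);gr=cv2.GaussianBlur(cv2.cvtColor(g,cv2.COLOR_BGR2GRAY),(3,3),0).astype(float)
F=rot(YR,35);c=SL[3]-1.8*yr
for x in(20,10,0,-10):
    a=project('wrist',c+F@np.array([x,-11,-18]));b=project('wrist',c+F@np.array([x,11,-18]));r=int((a[1]+b[1])/2);print('pred edges',a,b,pk(gr[r-1:r+2,280:375].mean(0),280,6))
for x in(75,60,32,-32):print(x,project('wrist',c+F@np.array([x,0,-18])))
q=int(project('wrist',c+F@np.array([45,0,-18]))[0]);print('along',pk(gr[100:360,q-4:q+4].mean(1),100))
E
```

```text
16.7 P [629.4 -34.2 195. ] x [-0.9 -0.1 -0.3] z [ 0.3  0.  -0.9] j [ 0.2  0.3 -0.3  0.1 -0.6 -1.7] F [ 0.1 -0.2 -0.1] w 40.1 0.0
slide [-27.5   1.7  88.8] dr [-0.1 -0.  -0. ]
pred edges [304. 267.] [340.9 267. ] [(282, -32), (300, -8), (303, 6), (308, 14), (343, -7)]
pred edges [304.2 283.5] [340.9 283.5] [(282, -8), (288, 7), (297, 12), (301, -18), (308, 13)]
pred edges [304.3 299.7] [340.8 299.7] [(301, -21), (309, 11), (370, -6)]
pred edges [304.5 315.6] [340.6 315.7] [(284, 12), (302, -22), (310, 16), (313, 17), (344, -16), (369, -28)]
75 [322.4 174.4]
60 [322.4 199.6]
32 [322.5 246.9]
-32 [322.6 349.4]
along [(146, -18), (310, 10), (348, -9)]
```

>>> step_arm --motion '[{"slide":[-5,3.7,15],"dr":[-0.08,0,0],"jaw":40},{"slide":[-12,3.7,40],"dr":[-0.08,0,0],"jaw":40},{"slide":[-20,3.7,65],"dr":[-0.08,0,0],"jaw":40},{"slide":[-27,3.7,87],"dr":[-0.08,0,0],"jaw":40},{"slide":[-27.5,3.7,88.5],"dr":[-0.08,0,0],"jaw":40},{"slide":[-27.5,3.7,88.5],"dr":[-0.08,0,0],"jaw":10},{"slide":[-27.5,3.7,88.5],"dr":[-0.08,0,0],"jaw":10},{"slide":[-27.5,3.7,88.5],"dr":[-0.08,0,0],"jaw":10}]'

```text
clock: 17.75
position: [686.7, -23.3, 124.6]
ee_rot: [-0.063, 0.982, 0.013, 0.176]
contact_force: [0.7, 0.2, -1.3]
gripper_width: 21.0
grasp_force: 59.6
```

```bash
python3 - <<'E'
from h import *
st();s=arm.read_state();p=s['position'];A=R.from_quat(s['ee_rot']).as_matrix();print('c in tool',A.T@(SL[3]-p), 'tilt',np.degrees(np.arcsin(-A[2,0])))
go(p-110*ND,YR,TG)
E
```

```text
17.75 P [686.7 -23.3 124.6] x [-0.93  -0.119 -0.347] z [ 0.344  0.048 -0.938] j [ 0.21  0.44 -0.28  0.05 -0.51 -1.7 ] F [ 0.7  0.2 -1.3] w 21.0 59.6
c in tool [  3.08049604  -0.67917586 -12.24752599] tilt 20.318208389155735
slide [  27.9    0.2 -106.4] dr [ 0.02   0.04  -0.022]
```

>>> step_arm --motion '[{"slide":[4,0,-15],"dr":[0,0,0],"jaw":10},{"slide":[11,0,-40],"dr":[0,0,0],"jaw":10},{"slide":[18,0,-66],"dr":[0,0,0],"jaw":10},{"slide":[29,0,-106],"dr":[0,0,0],"jaw":10},{"slide":[40,0,-135],"dr":[0,0.8,0],"jaw":10},{"slide":[65,30,-135],"dr":[0,1.8,0],"jaw":10},{"slide":[100,70,-130],"dr":[0,3,0],"jaw":10},{"slide":[140,110,-125],"dr":[0,4.3,0],"jaw":10}]'

```text
clock: 18.75
position: [498.1, 63.8, 194.8]
ee_rot: [-0.064, 0.99, -0.006, -0.124]
contact_force: [-0.2, -0.5, -1.4]
gripper_width: 21.0
grasp_force: 59.7
```

```bash
cat >> h.py <<'E'
C3=(3.1,-.4,-12.2);T3=-14.7
E
python3 - <<'E'
from h import *
st();a=tcp(seat(0,46,136),YS,T3,C3);print(a);go(a,YS,T3)
E
```

```text
18.75 P [498.1  63.8 194.8] x [-0.961 -0.125  0.246] z [-0.245 -0.028 -0.969] j [ 0.41  0.34 -0.16 -0.07 -1.32 -1.82] F [-0.2 -0.5 -1.4] w 21.0 59.7
[471.41732686 198.68664734 123.41268379]
slide [ -8.8 136.9  72. ] dr [-0.249  0.054  1.081]
```

>>> step_arm --motion '[{"slide":[0,40,0],"dr":[-0.1,0,0.4],"jaw":10},{"slide":[-3,80,0],"dr":[-0.2,0,0.8],"jaw":10},{"slide":[-6,115,20],"dr":[-0.25,0.05,1.08],"jaw":10},{"slide":[-9,137,50],"dr":[-0.25,0.05,1.08],"jaw":10},{"slide":[-9,137,72],"dr":[-0.25,0.05,1.08],"jaw":10},{"slide":[-9,137,72],"dr":[-0.25,0.05,1.08],"jaw":10},{"slide":[-9,137,72],"dr":[-0.25,0.05,1.08],"jaw":10},{"slide":[-9,137,72],"dr":[-0.25,0.05,1.08],"jaw":10}]'

```text
clock: 19.75
position: [474.0, 198.1, 122.8]
ee_rot: [0.013, 0.992, 0.002, -0.125]
contact_force: [0.4, 0.9, -0.3]
gripper_width: 21.3
grasp_force: 59.7
```

```bash
python3 - <<'E'
from h import *
st();b=tcp(seat(0,46,66),YS,T3,C3);go(b,YS,T3)
g=optics.get_image('wrist');cv2.imwrite('pics/w11.png',g)
heldcheck(g,C3,T3)
E
```

```text
19.75 P [474.  198.1 122.8] x [-0.968  0.025  0.249] z [-0.249  0.008 -0.969] j [ 0.62  0.42 -0.19 -0.16 -1.16 -2.13] F [ 0.4  0.9 -0.3] w 21.3 59.7
slide [-14.8   0.5  67.9] dr [0.009 0.036 0.003]
slat x axis [-1.     0.026 -0.005] C [473.9 197.6 135.2]
(75, 0, -18) [317.6 127.8]
(60, 0, -18) [317.6 170. ]
(32, 0, -18) [317.6 251.2]
(45, 11, -11) [348.2 213.6]
(45, -11, -11) [287.6 213.6]
cols row 213 [(350, 24), (368, -14)]
rows [(62, -11), (66, 11), (82, -10), (86, 11), (96, -17), (99, -10), (127, 12), (168, -10)]
```

>>> step_arm --motion '[{"slide":[-3,0.3,12],"dr":[0,0.03,0],"jaw":10},{"slide":[-6,0.3,28],"dr":[0,0.03,0],"jaw":10},{"slide":[-9,0.3,42],"dr":[0,0.03,0],"jaw":10},{"slide":[-12,0.3,53],"dr":[0,0.03,0],"jaw":10},{"slide":[-13.5,0.3,60],"dr":[0,0.03,0],"jaw":10},{"slide":[-14.5,0.3,65],"dr":[0,0.03,0],"jaw":10},{"slide":[-15,0.3,68],"dr":[0,0.03,0],"jaw":10},{"slide":[-15,0.3,68],"dr":[0,0.03,0],"jaw":10}]'

```text
clock: 20.8
position: [470.9, 198.5, 53.0]
ee_rot: [0.012, 0.992, 0.002, -0.128]
contact_force: [-0.5, -0.5, 4.7]
gripper_width: 21.0
grasp_force: 60.2
```

```bash
python3 - <<'E'
from h import *
st();b=tcp(seat(0,46,66),YS,T3,C3);go(b,YS,T3);print(b)
E
```

```text
20.8 P [470.9 198.5  53. ] x [-0.967  0.024  0.255] z [-0.254  0.006 -0.967] j [ 0.62  0.51 -0.26 -0.18 -1.02 -2.1 ] F [-0.5 -0.5  4.7] w 21.0 60.2
slide [-0.4  0.2 -0.6] dr [-0.002 -0.006  0.008]
[471.41732686 198.68664734  53.41268379]
```

Fully down with light contact. I'll release it and rise clear.

>>> step_arm --motion '[{"slide":[0,0,0],"dr":[0,0,0],"jaw":42},{"slide":[0,0,0],"dr":[0,0,0],"jaw":42},{"slide":[0,0,0],"dr":[0,0,0],"jaw":42},{"slide":[5,0,-20],"dr":[0,0,0],"jaw":42},{"slide":[14,0,-50],"dr":[0,0,0],"jaw":42},{"slide":[26,0,-95],"dr":[0,0,0],"jaw":42},{"slide":[38,0,-140],"dr":[0,0,0],"jaw":42},{"slide":[48,0,-180],"dr":[0,0,0],"jaw":42}]'

```text
clock: 21.8
position: [470.1, 198.4, 239.9]
ee_rot: [0.013, 0.992, 0.002, -0.128]
contact_force: [0.3, 0.7, -0.9]
gripper_width: 42.1
grasp_force: 0.0
```

```bash
python3 - <<'E'
from h import *
st();g=optics.get_image('wrist');cv2.imwrite('pics/w12.png',g)
h=cv2.cvtColor(g,cv2.COLOR_BGR2HSV);gr=cv2.GaussianBlur(cv2.cvtColor(g,cv2.COLOR_BGR2GRAY),(3,3),0).astype(float)
# ends & sides of both top slats: predicted vs seen
for y in(-46,46):
    for x in(-75,-60,-32,32):print(y,x,np.round(project('wrist',seat(x,y,84)),1))
    a=project('wrist',seat(-15,y-11,84));b=project('wrist',seat(-15,y+11,84));r=int((a[1]+b[1])/2)
    print(' sides',np.round(a,1),np.round(b,1),pk(gr[r-1:r+2,int(min(a[0],b[0]))-25:int(max(a[0],b[0]))+25].mean(0),int(min(a[0],b[0]))-25,6))
    q=project('wrist',seat(-55,y,84));c=int(q[0]);print(' rows',pk(gr[60:400,c-4:c+4].mean(1),60,6))
E
```

```text
21.8 P [470.1 198.4 239.9] x [-0.967  0.025  0.254] z [-0.254  0.007 -0.967] j [ 0.62  0.31 -0.05 -0.16 -1.42 -2.18] F [ 0.3  0.7 -0.9] w 42.1 0.0
-46 -75 [215.6 177.8]
-46 -60 [215.4 194.7]
-46 -32 [215.6 226.4]
-46 32 [217.8 297.3]
 sides [204.3 245.5] [227.8 245.6] [(180, 12), (190, -10), (194, -8), (206, 6), (230, -12)]
 rows [(62, -10), (136, 41), (140, -22), (144, 7), (180, 9), (197, -8), (278, 7), (300, -14), (303, 7), (329, -13), (331, 14), (352, -7), (359, -25)]
46 -75 [319.7 176.2]
46 -60 [319.7 193.5]
46 -32 [319.6 226.1]
46 32 [319.6 298.9]
 sides [306.9 245.7] [332.3 245.8] [(310, 11), (332, 16), (335, -22)]
 rows [(73, 13), (101, 6), (110, 7), (134, -20), (139, 16), (180, 21), (197, -22), (199, 20), (229, -14), (332, -9), (335, 12), (350, -10), (365, -9), (368, 14), (382, -19), (386, 9)]
```

```bash
python3 -c "
from bench import arm
print(arm.job_done())"
```

```text
the job is handed in; nothing more can be done
None
```

I laid the missing cross slat and both top slats, checked the top pair to within about 2–3 mm in the wrist camera, and handed the job in at about 22 s with no verdict returned; the miscut slat was left in its slot.

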